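# Load the bearing slide, break its stuck carriage free and run it home on the hidden stop

## Task

Lay the ball bearing flat in the nest on the carriage of the small feed slide. Then push the carriage's upright plate until the stuck carriage breaks free, and run it on towards the grey housing until it rests against the sprung stop hidden inside, pressing the stop's buffer in lightly but never ramming it to the bottom. Leave the roll of tape, the grease tin and the small wrench where they are.

Things in the scene. Friction and masses are not known exactly. Their poses are not given: they have to be found in the camera images.
- slide: feed slide fixed to the bench: dark steel base plate 360 x 90 x 12 mm with two low steel rails on it. Origin: centre of its underside. Its x axis runs along the rails and is the direction in which the carriage is to be pushed, towards the grey housing; z is up.
- stop_housing: grey closed housing 80 x 80 x 60 mm on the +x end of the slide, fixed to it and turned like it (top 72 mm above the bench). Origin: centre of its underside. It hides an adjustable end stop that the nose rod meets inside; where it stands is not known and differs each time by up to 40 mm. From its stuck place the carriage has 50 to 130 mm to go to the stop.
- carriage: aluminium carriage plate 145 x 84 x 12 mm that runs along the slide's x axis only, top 42 mm above the bench. Origin: centre of the nest floor, on the plate's top; axes as the slide's; plate from x = -105 to +40 mm, then a 12 mm nose rod 65 mm long. Nest: two curved jaws 10 mm high on the +x and -x sides of a round seat 58 mm across, open about 30 mm on the +y and -y sides for fingers.
- push_plate (a point): centre of the top edge of the carriage's upright steel push plate, 12 mm (x) x 40 mm (y), 46 mm high above the carriage's top, 89 mm behind (-x of) the nest centre; push on its -x face (a foot strip 6 mm high juts 6 mm from it). The carriage is stuck: a catch holds it against roughly 9 to 18 N, with up to 2 mm of play, lets go within 10 mm, then it runs with 3 to 7 N of drag and stays where left.
- buffer (a joint): how far the rubber buffer of the hidden stop is pressed in (m): 0 untouched, 0.012 bottomed hard (to be avoided). Its spring is 1.2 N per mm, on top of the carriage's drag; when the carriage is let go the buffer pushes it back until the drag holds it, with up to about 3 to 6 mm still pressed.
- bearing: steel ball bearing ring, 52 mm diameter, 15 mm high, lying flat on the bench to the right of the slide. Origin: centre of its underside.
- tape_roll: roll of black tape, 64 mm diameter, 19 mm high, lying flat near the bearing (the two may be swapped); leave alone. Origin: centre of its underside.
- grease_tin: round tin, 59 mm diameter, 37 mm high, at the far left; leave alone. Origin: centre of its underside.
- wrench_2: small combination wrench, 160 mm long, lying on the bench at the robot's side; leave alone. Origin: centre of its underside.

How it is judged:
By the outcome, as a careful person would: the job done as asked, in the order asked, and still so for the second after the job is handed in, with the robot touching nothing.
It also fails if it takes over 72 s, if anything falls off the work surface, if the arm or the gripper's body presses on something with over 40 N, if the wrist force passes 120 N, or if a joint passes its speed limit or range.

## Robot

A 6-joint arm with a two-finger parallel gripper is mounted at the origin on a cart in front of the work surface, level with it; the furniture and walls round the work are solid. World frame = base frame: x ahead of the robot, y to its left, z up, the work surface at z = 0. Lengths are in m, angles in rad, forces in N, time in s.
With the tool pointing down it reaches from about 0.25 to 0.85 m from the base axis. Payload 12.5 kg.
Tool frame: the origin (TCP) lies midway between the tips of the shut fingers; the grasp point (between the pads) lies ctrl.pinch_z behind it (ctrl.pinch_z is the distance from the TCP to the grasp point, in m); z points along the fingers, y is the line along which they close (so a half turn about z gives the same grasp; the last joint's range is limited). The gripper opens to 93 mm and grips with 3 to 60 N. Pads are 15 mm wide; open, the fingers measure 128 mm over their backs; the gripper's body (75 mm by 188 mm) begins 65 mm behind the grasp point.
Start: joints at [-1.191, 0.351, 1.652, -0, 1.139, -0.085], TCP at [0.247, -0.492, 0.188] pointing down, gripper open.
Joint ranges: [-2.75, 2.75], [-0.79, 2.1], [0.01, 2.65], [-1.57, 4.71], [0.07, 3.14], [-2.87, 2.87]. Speed limits (rad/s): [2.22, 2.22, 2.79, 3.14, 3.14, 3.14].

## Interface

Orientations are given as a unit quaternion [w, x, y, z].
In Python, from station import ctrl, kin, status, viewer gives the robot as it stands. Calls block until the motion is done:
- ctrl.reach(position, orientation): joint-space move of the TCP to a pose.
- ctrl.move_l(position, rate=0.15, attitude=None, contact_N=None): straight line of the TCP; attitude=None keeps the orientation; rate is the mean speed in m/s. With contact_N (N) it stops when the force on the tool has changed by that much, and returns True; else False.
- ctrl.set_joints(angles): joint-space move.
- ctrl.gripper_open() and ctrl.close(): open the fingers fully, or close them until they stop; the grip force is fixed at half the most.
- ctrl.sleep(seconds).
- kin.solve_ik(position, orientation): joint angles nearest the present ones, or None.
- status.state(): the state.
- viewer.read_camera(name): name is "scene" or "top" or "wrist"; returns a dict with "img" (480x640x3 uint8, red, green, blue), "range_z" (480x640 float32, m along the optical axis (not along the pixel's ray), 0 where there is no reading), "vfov" (degrees; the focal length in pixels is half the picture's height over the tangent of half this angle, whatever the lens; pixels are square), "cx", "cy" (the principal point, pixels), "camera_from_world" (4x4, takes a point from world to camera coordinates); the wrist camera has in their place "T_tool_cam" (4x4, takes a point from camera to tool coordinates, whose origin is the TCP and whose axes are the flange's). Camera axes: x right, y up, looking along -z (the intrinsics and any distortion apply to the point x, -y, -z); pixel columns grow to the right and rows downward; lengths in m; the calibration is good to about 2 mm. A picture is of the moment at which its call begins: read the wrist's pose just before it.
A pose or a line that the arm cannot do raises ctrl.IKError and nothing moves.
- ctrl.finish_job(): hands the job in; it is judged then, once.
The state is a dict: "time": time; "joints": joint angles; "dq": joint speeds; "joint_efforts": joint torques, N m; "eef_pos": TCP position; "ee_rot": TCP orientation; "contact_force": force on the tool from outside, world axes, zero at the start; "ft_torque": the same for the moment, N m; "finger_gap": finger opening in m; "gripper_force": force on a finger pad.
Only numpy, scipy, OpenCV 4.12 (cv2) and the standard library are available. Lean on these libraries where they do the work, as an engineer would, in place of code of your own. Each camera call takes 0.05 s, during which the arm holds its last target. There are 200 camera calls.

## Working session

There is one attempt and no reset: what is moved stays moved. The work goes in short steps, each a Python script; the robot and the scene stay as the last script left them, time stands still between calls to the robot, and variables do not carry over. Pictures are saved under pics/ and viewed, at most 10 in all, crops included, and the job is handed in when it is done.

```bash
ls; mkdir -p pics
python3 - <<'E'
from station import ctrl,kin,status,viewer
import cv2,numpy as np
s=status.state();print(s['time'],s['ee_rot'],s['contact_force'],s['finger_gap'],ctrl.pinch_z)
for n in ['scene','top']:
    c=viewer.read_camera(n);cv2.imwrite(f'pics/{n}.png',c['img'][...,::-1]);np.save(f'pics/{n}.npy',c,allow_pickle=True)
    print(n,[k for k in c],c['vfov'],c['cx'],c['cy'],np.round(c['camera_from_world'],4).tolist(), (c['range_z']>0).mean())
    print({k:v for k,v in c.items() if k not in('img','range_z','camera_from_world')})
E
```

```text
pics
0.0 [-5.88564268e-04  9.73123535e-01  2.30282938e-01 -8.59355960e-05] [0.24379324 0.03530167 0.49078556] 0.09281470118484841 0.0188
scene ['img', 'range_z', 'vfov', 'cx', 'cy', 'camera_from_world'] 48.187997730426154 309.6703598318347 246.46194253315812 [[-0.7715, -0.6357, 0.0243, 0.4279], [0.2954, -0.3242, 0.8987, -0.2297], [-0.5635, 0.7005, 0.4379, -0.9456], [0.0, 0.0, 0.0, 1.0]] 0.995673828125
{'vfov': 48.187997730426154, 'cx': 309.6703598318347, 'cy': 246.46194253315812}
top ['img', 'range_z', 'vfov', 'cx', 'cy', 'camera_from_world'] 56.102005988663706 319.1904993956286 237.89631916699474 [[0.0069, -1.0, -0.0042, 0.0149], [0.9852, 0.0061, 0.1716, -0.5452], [-0.1715, -0.0053, 0.9852, -0.9824], [0.0, 0.0, 0.0, 1.0]] 0.9959602864583333
{'vfov': 56.102005988663706, 'cx': 319.1904993956286, 'cy': 237.89631916699474}
```

View pics/top.png

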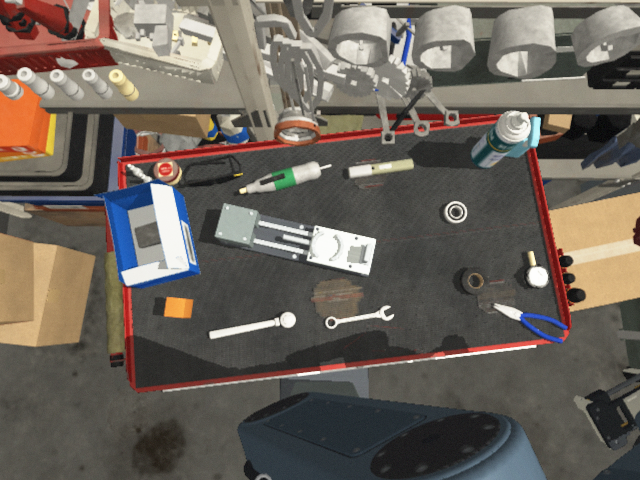

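View pics/scene.png

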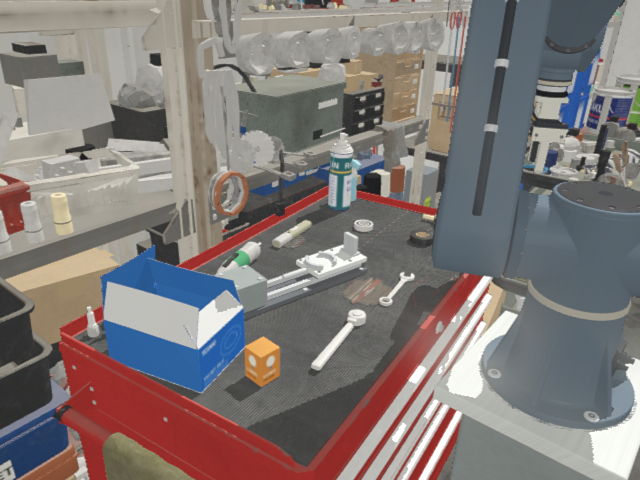

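Top view: bearing at (455,212), tape at (474,281), housing at (237,225), nest at (326,246), and the push plate is near (355,252). The scene view agrees: silver ring at (364,226), black tape at (421,238).

```bash
cat > h.py <<'E'
import numpy as np,cv2
def cloud(c,T=None):
    """world point per pixel from range image; T = world_from_cam"""
    if T is None: T=np.linalg.inv(c['camera_from_world'])
    f=240/np.tan(np.radians(c['vfov'])/2)
    v,u=np.mgrid[:480,:640]; z=c['range_z']
    P=np.stack([(u-c['cx'])/f*z,-(v-c['cy'])/f*z,-z],-1)
    return P@T[:3,:3].T+T[:3,3], z>0
def circ(xy):
    A=np.c_[2*xy,np.ones(len(xy))]; s=np.linalg.lstsq(A,(xy**2).sum(1),rcond=None)[0]
    return s[:2],np.sqrt(s[2]+s[:2]@s[:2])
E
python3 - <<'E'
from h import *
c=np.load('pics/top.npy',allow_pickle=True).item()
P,ok=cloud(c)
def reg(u0,u1,v0,v1,z0,z1):
    m=np.zeros(ok.shape,bool);m[v0:v1,u0:u1]=1
    return P[m&ok&(P[...,2]>z0)&(P[...,2]<z1)]
for n,a in dict(bench=(400,430,230,280,-.05,.05),bearing=(438,474,195,230,.008,.03),tape=(455,487,263,298,.01,.03),housing=(205,262,195,252,.06,.08),plate=(270,385,215,285,.035,.047),jaws=(295,350,220,270,.048,.056),push=(335,390,220,285,.07,.1)).items():
    q=reg(*a)
    if len(q)<5: print(n,len(q));continue
    r=cv2.minAreaRect((q[:,:2]*1000).astype(np.float32)); print(n,len(q),np.round(np.median(q,0),4),r, np.round(cv2.minEnclosingCircle((q[:,:2]*1000).astype(np.float32))[0],1))
E
```

```text
bench 1490 [ 0.5154 -0.2082 -0.0008] ((515.7606201171875, -208.2103271484375), (70.84712982177734, 119.969970703125), 88.80577850341797) [ 515.6 -208.8]
bearing 303 [ 0.6175 -0.3054  0.0141] ((617.7286987304688, -306.6524353027344), (50.13665008544922, 51.23896408081055), 44.78458786010742) [ 617.5 -306.5]
tape 467 [ 0.4534 -0.3391  0.0186] ((452.885498046875, -339.4208984375), (57.38238525390625, 62.49651336669922), 86.84999084472656) [ 453.  -342.7]
housing 1275 [0.5732 0.2045 0.0718] ((574.318359375, 205.88153076171875), (81.34126281738281, 80.3321533203125), 77.62557220458984) [573.4 204.6]
plate 2066 [ 0.5234 -0.0246  0.0418] ((528.1707153320312, -0.9001541137695312), (209.85275268554688, 84.70774841308594), 77.35104370117188) [526.3  -3.4]
jaws 183 [ 0.5277 -0.0131  0.0519] ((524.8431396484375, -11.46268081665039), (93.6666488647461, 63.49200439453125), 73.06407928466797) [517.5 -11.7]
push 110 [ 0.5072 -0.0864  0.0872] ((508.91290283203125, -87.44291687011719), (11.822651863098145, 40.1693000793457), 77.10765075683594) [508.9 -87.4]
```

```bash
cat >> h.py <<'E'
from scipy.spatial.transform import Rotation as R
A=np.radians(77.43); ex=np.array([np.cos(A),np.sin(A),0]); ey=np.array([-ex[1],ex[0],0])
Q=[0,np.cos(A/2),np.sin(A/2),0]
def tool(s):
    T=np.eye(4);q=s['ee_rot'];T[:3,:3]=R.from_quat([q[1],q[2],q[3],q[0]]).as_matrix();T[:3,3]=s['eef_pos'];return T
def wrist(n):
    from station import status,viewer
    s=status.state();c=viewer.read_camera('wrist');cv2.imwrite(f'pics/{n}.png',c['img'][...,::-1])
    P,ok=cloud(c,tool(s)@c['T_tool_cam']);np.savez(f'pics/{n}.npz',P=P,ok=ok,img=c['img']);return c,P,ok
E
python3 - <<'E'
from h import *
from station import ctrl,kin,status
b=[.6177,-.3066,.20]
print(kin.solve_ik(b,Q),kin.solve_ik([.528,0,.2],Q))
c0=np.load('pics/top.npy',allow_pickle=True).item();P0,_=cloud(c0)
m=np.zeros(P0.shape[:2],bool);m[100:175,465:545]=1
q=P0[m&(P0[...,2]>.03)&(P0[...,2]<.3)];q=q[q[:,0]<.9];print('can min dist to bearing',np.percentile(np.hypot(q[:,0]-b[0],q[:,1]-b[1]),[0,5]),q[:,:2].min(0))
ctrl.reach(b,Q)
ctrl.sleep(.3)
c,P,ok=wrist('w1');print(np.round(c['T_tool_cam'],4).tolist(),status.state()['time'],status.state()['contact_force'])
for lo,hi,n in((.010,.022,'b'),):
    m=ok&(P[...,2]>lo)&(P[...,2]<hi)&(np.hypot(P[...,0]-b[0],P[...,1]-b[1])<.045)
    p=P[m];print(len(p),np.median(p,0),cv2.minEnclosingCircle((p[:,:2]*1000).astype(np.float32)),cv2.minAreaRect((p[:,:2]*1000).astype(np.float32)))
E
```

```text
[-5.28210311e-01  6.00998257e-01  1.23070034e+00 -4.44089210e-16
  1.30989405e+00 -3.08822424e-01] [-8.81824239e-02  2.97985165e-01  1.69408377e+00 -4.44089210e-16
  1.14952372e+00  1.31205463e-01]
can min dist to bearing [0.1281552  0.13112097] [ 0.7270979  -0.47403936]
[[0.0002, 0.9537, 0.3007, 0.0853], [1.0, -0.0005, 0.0009, 0.0], [0.001, 0.3007, -0.9537, -0.1972], [0.0, 0.0, 0.0, 1.0]] 1.9833 [-0.5810194  -0.29369044  0.91338758]
1240 [ 0.61692802 -0.30527647  0.01462406] ((616.7172241210938, -305.9660949707031), 26.060386657714844) ((617.080322265625, -306.11370849609375), (51.884315490722656, 50.63608932495117), 76.80325317382812)
```

View pics/w1.png

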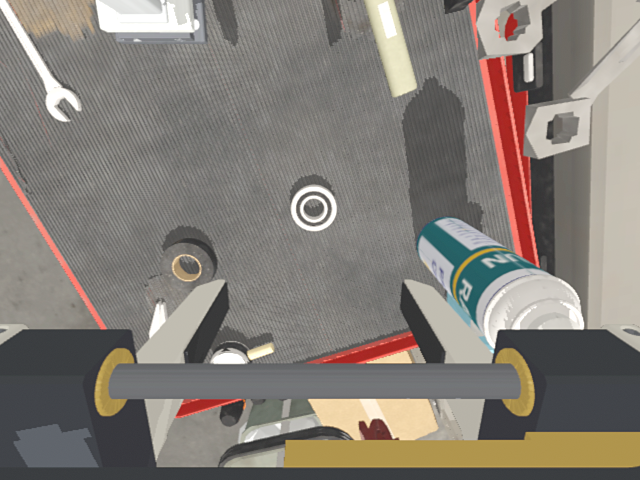

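Wrist view: bearing at (314,208), clear on both sides; the can and tape are out of the fingers' path. Grasp now, then look at the nest on the way.

Run:
```python
from h import *
from station import ctrl,kin,status
b=np.array([.6168,-.3060])
ctrl.move_l([*b,.04],rate=.2)
print(ctrl.move_l([*b,.003],rate=.05,contact_N=6),status.state()['eef_pos'])
ctrl.close();s=status.state();print(s['finger_gap'],s['gripper_force'],s['eef_pos'])
ctrl.move_l([*b,.17],rate=.2)
s=status.state();print(s['finger_gap'],s['gripper_force'],s['contact_force'],s['time'])
n=np.array([.5283,-.0005])
ctrl.reach([*(n-.03*ex[:2]),.20],Q);ctrl.sleep(.3)
c,P,ok=wrist('w2')
def q(lo,hi,r,cen):
    m=ok&(P[...,2]>lo)&(P[...,2]<hi)&(np.hypot(P[...,0]-cen[0],P[...,1]-cen[1])<r);return P[m]
loc=lambda p:np.c_[(p[:,:2]-n)@ex[:2],(p[:,:2]-n)@ey[:2]]*1000
rect=lambda p:cv2.minAreaRect(p.astype(np.float32))
j=q(.049,.056,.05,n);l=loc(j);print('jaws',len(l),np.percentile(l,[0,1,99,100],0).round(1).tolist(),rect(l))
f=q(.038,.046,.13,n);l=loc(f);print('plate',np.percentile(l,[0,.5,99.5,100],0).round(1).tolist(),rect(l),np.median(f[:,2]))
p=q(.075,.1,.03,n-.089*ex[:2])
if len(p):l=loc(p);print('push',len(l),rect(l))
p=q(.065,.08,.08,[.5743,.2059])
if len(p):l=loc(p);print('housing',len(l),rect(l))
print(status.state()['time'])
```

```text
False [ 0.61697218 -0.30610259  0.00325854]
0.0006506497170645504 0.0 [ 0.61677908 -0.30597688  0.00297096]
0.0005521155657706273 0.0 [-0.35290331 -0.46114563 -0.13866686] 6.2583
jaws 1010 [[-36.0, -30.7], [-35.5, -28.7], [36.2, 30.1], [36.4, 32.1]] ((0.3302040100097656, 0.2610740661621094), (72.32866668701172, 62.79758834838867), 1.3922083377838135)
plate [[-104.7, -41.3], [-102.2, -40.7], [101.6, 42.2], [105.3, 42.8]] ((0.3190155029296875, 0.7425575256347656), (84.10535430908203, 209.97848510742188), 89.94993591308594) 0.04223983123544478
push 329 ((-85.36557006835938, 0.8068923950195312), (7.075277328491211, 39.789363861083984), 0.8700040578842163)
7.7333
```

View pics/w2.png

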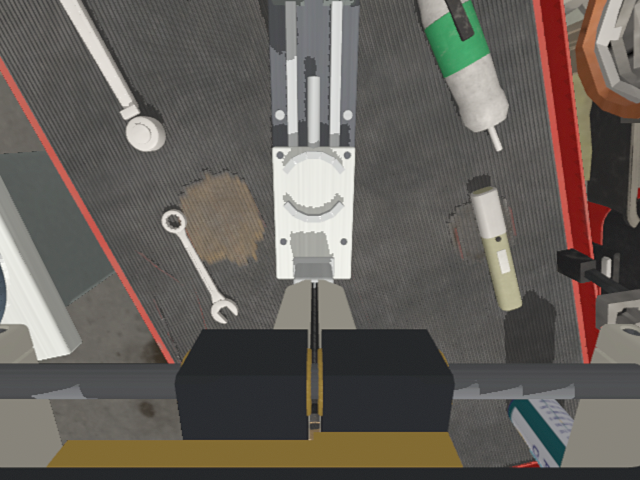

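Fingers shut on nothing (gap 0): w2 shows them closed and empty; the nest at (314,180) is well placed. The open fingers probably swing on an arc, so their tips are higher than the TCP. I'll check that in the range data and look at the bearing again.

Run:
```python
from h import *
from station import ctrl,kin,status
d=np.load('pics/w1.npz')
P=d['P'];l=np.stack([(P[...,:2]-[.6177,-.3066])@ex[:2],(P[...,:2]-[.6177,-.3066])@-ey[:2],.2-P[...,2]],-1)*1000
for box in ((200,232,275,340),(398,440,275,340)):
    u0,u1,v0,v1=box;q=l[v0:v1,u0:u1].reshape(-1,3);q=q[(q[:,2]<60)&(q[:,2]>-60)]
    print('open tip xyz',len(q),np.percentile(q[:,2],[50,90,97,100]).round(1),q[q[:,2]>q[:,2].max()-2].mean(0).round(1))
ctrl.gripper_open()
b=np.array([.6168,-.3060]);ctrl.reach([*b,.20],Q);ctrl.sleep(.3)
c,P,ok=wrist('w3')
m=ok&(P[...,2]>.009)&(P[...,2]<.022)&(np.hypot(P[...,0]-b[0],P[...,1]-b[1])<.07);p=P[m]
print(len(p),np.percentile(p[:,2],[5,50,95]),cv2.minEnclosingCircle((p[:,:2]*1000).astype(np.float32)))
print(status.state()['time'])
```

```text
open tip xyz 1005 [-46.4 -35.3 -32.8 -30.6] [  3.8 -47.5 -32. ]
open tip xyz 1184 [-47.5 -35.6 -32.7 -30.8] [  4.   47.4 -32.1]
1251 [0.01241242 0.01460592 0.01626676] ((616.6553344726562, -305.762451171875), 26.112751007080078)
10.6833
```

View pics/w3.png

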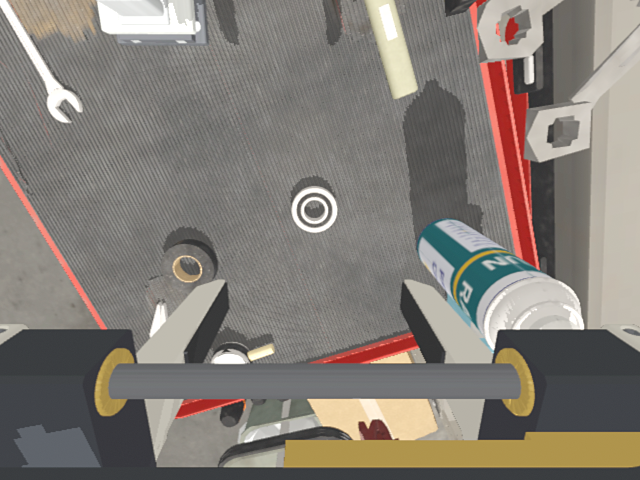

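The bearing hasn't moved, at (314,209). The open fingertips sit about 31 mm behind the TCP, so the grasp point (18.8 mm back) is what counts: the TCP must go to about -11 mm for this grip.

Run:
```python
from h import *
from station import ctrl,kin,status
b=np.array([.6167,-.3058])
ctrl.move_l([*b,.03],rate=.25)
print(ctrl.move_l([*b,-.011],rate=.06,contact_N=6),status.state()['eef_pos'])
ctrl.close();s=status.state();print(s['finger_gap'],s['gripper_force'],s['eef_pos'],s['contact_force'])
if s['finger_gap']>.045:
    ctrl.move_l([*b,.15],rate=.2)
    n=np.array([.5283,-.0005])+.0003*ex[:2]+.0005*ey[:2]
    ctrl.reach([*n,.12],Q);ctrl.sleep(.2)
    s=status.state();print(s['finger_gap'],s['gripper_force'],s['contact_force'],s['time'])
    c,P,ok=wrist('w4')
    m=ok&(P[...,2]>.11)&(P[...,2]<.16)&(np.hypot(P[...,0]-n[0],P[...,1]-n[1])<.035);p=P[m]
    if len(p): print(len(p),np.percentile(p[:,2],[5,50,95]),cv2.minEnclosingCircle((p[:,:2]*1000).astype(np.float32)),n)
```

```text
False [ 0.61690556 -0.30592422 -0.01074459]
0.0005209706316489415 0.0 [ 0.61671788 -0.30580012 -0.01100146] [-0.97757615  0.14609478 -0.44936058]
```

Run:
```python
from h import *
from station import status
d=np.load('pics/w2.npz');P=d['P'];o=np.array([.5283,-.0005])-.03*ex[:2]
l=np.stack([(P[...,:2]-o)@ex[:2],(P[...,:2]-o)@-ey[:2],.2-P[...,2]],-1)*1000
for v in (282,290,300,310,320): print(v,l[v,300].round(1),l[v,330].round(1))
c,P,ok=wrist('w4');p=status.state()['eef_pos']
l=np.stack([(P[...,:2]-p[:2])@ex[:2],(P[...,:2]-p[:2])@-ey[:2],p[2]-P[...,2]],-1)*1000
for v in (270,282,290,300,310,320): print(v,l[v,300].round(1),l[v,330].round(1))
```

```text
282 [  9.6  -7.2 -33.9] [  9.9   8.4 -34.4]
290 [  9.5  -6.9 -43. ] [ 10.2   8.  -44.5]
300 [  9.4  -6.4 -53.5] [ 10.4   7.5 -55.4]
310 [  9.9  -6.  -63.6] [  9.4   7.2 -62.7]
320 [  9.5  -5.7 -71.3] [  9.3   6.9 -71. ]
270 [ 12.8  -7.9 -24.3] [ 12.5   8.6 -23.6]
282 [ 10.5  -7.5 -35. ] [ 10.1   8.2 -34.1]
290 [ 10.   -7.2 -43.3] [ 10.2   7.8 -43.7]
300 [ 10.3  -6.7 -54.4] [  9.8   7.4 -53.4]
310 [ 10.3  -6.3 -63.8] [ 10.2   6.9 -63.5]
320 [ 10.2  -6.  -71.9] [ 10.2   6.5 -71.9]
```

View pics/w4.png

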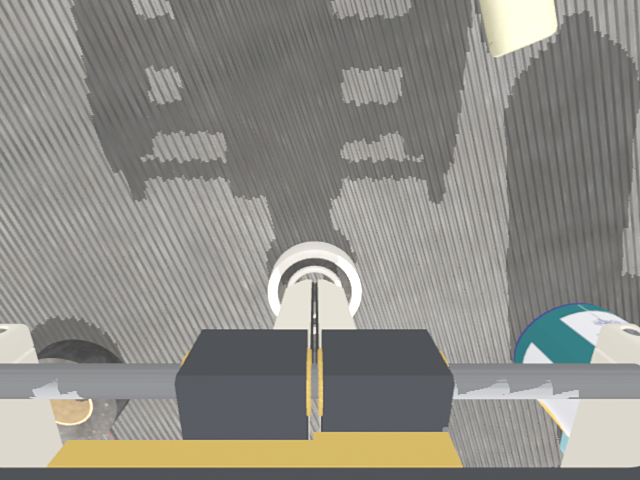

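w4: the closed fingers end at (314,280), clear above the bearing at (314,285). Open or closed, the tips really are about 31 mm behind the reported TCP, and there was no bench contact at -11 mm. I'll open here and feel for the bench gently.

```bash
python3 - <<'E'
from h import *
from station import ctrl,kin,status
b=np.array([.6167,-.3058])
ctrl.gripper_open()
hit=ctrl.move_l([*b,-.036],rate=.025,contact_N=4)
z=status.state()['eef_pos'][2];print(hit,z,status.state()['contact_force'])
if hit: ctrl.move_l([*b,z+.003],rate=.03);
ctrl.close();s=status.state();print(s['finger_gap'],s['gripper_force'],s['eef_pos'],s['contact_force'])
if s['finger_gap']>.045:
    ctrl.move_l([*b,.11],rate=.2)
    n=np.array([.5283,-.0005])+.0003*ex[:2]+.0005*ey[:2]
    ctrl.reach([*n,.08],Q);ctrl.sleep(.2)
    s=status.state();print(s['finger_gap'],s['gripper_force'],s['contact_force'],s['eef_pos'])
    c,P,ok=wrist('w5')
    m=ok&(P[...,2]>.10)&(P[...,2]<.14)&(np.hypot(P[...,0]-n[0],P[...,1]-n[1])<.035);p=P[m]
    if len(p): print(len(p),np.percentile(p[:,2],[5,50,95]),cv2.minEnclosingCircle((p[:,:2]*1000).astype(np.float32)),n)
print(status.state()['time'])
E
[ -f pics/w5.png ] || echo none
```

```text
True -0.030465193733097987 [-2.33021393  1.45189833  6.98809556]
0.05040286158303896 29.999890200560912 [ 0.61671863 -0.30578533 -0.0274742 ] [ 0.68417385 -0.10558888 -0.77386852]
0.050562446479212625 29.999683199857827 [ 0.31167811  0.27374358 -1.42521478] [ 0.52829665 -0.00088047  0.07998408]
8299 [0.11268221 0.12206036 0.13362611] ((529.3391723632812, 6.339128017425537), 33.8194580078125) [ 5.27877274e-01 -9.83746343e-05]
19.3917
```

View pics/w5.png

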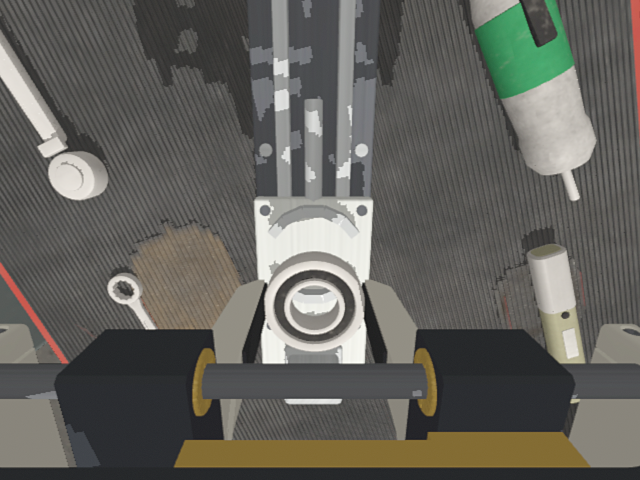

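w5: bearing level between the pads, centre near (314,305); nest ahead and empty. Check its offset in the grip, then place.

Run:
```python
from h import *
d=np.load('pics/w5.npz');P=d['P'];n=np.array([.527877,-.0001])
e=np.array([.52830,-.00088])
l=np.stack([(P[...,:2]-e)@ex[:2],(P[...,:2]-e)@ey[:2]],-1)*1000
u=np.arange(640);v=np.arange(480)[:,None]
m=(abs(u-314)<50)&(v>255)&(v<352)&(P[...,2]>.1195)&(P[...,2]<.1255)&(np.hypot(l[...,0],l[...,1])<32)
p=l[m];z=P[m][:,2];print(len(p),np.median(z),cv2.minAreaRect(p.astype(np.float32)),p.min(0),p.max(0))
r=np.hypot(*(p-p.mean(0)).T)
# front (+x) outer edge by sector fit
h=cv2.convexHull(p.astype(np.float32))[:,0];h=h[h[:,0]>3];print('hull fit',circ(h))
print('plane',np.linalg.lstsq(np.c_[p,np.ones(len(p))],z*1000,rcond=None)[0])
```

```text
5808 0.1221871765684041 ((-0.0016994476318359375, 0.0178375244140625), (50.34323501586914, 52.18635559082031), 89.3042984008789) [-26.15277967 -25.07628718] [26.10697203 25.24248663]
hull fit (array([0.05129854, 0.15573332]), np.float64(25.987971610496427))
plane [-1.89079479e-04 -5.31312634e-04  1.22110164e+02]
```

Centred to within 0.2 mm and level. Lower it.

Run:
```python
from h import *
from station import ctrl,kin,status
n=np.array([.527877,-.0001])
ctrl.move_l([*n,.035],rate=.1);ctrl.sleep(.2);print(status.state()['eef_pos'])
hit=ctrl.move_l([*n,.010],rate=.02,contact_N=4);s=status.state();print(hit,s['eef_pos'],s['contact_force'])
if hit and abs(s['eef_pos'][2]-.0145)<.003:
    ctrl.gripper_open();ctrl.move_l([*n,.09],rate=.2)
    p=n-.03*ex[:2];ctrl.move_l([*p,.16],rate=.25);ctrl.sleep(.2)
    c,P,ok=wrist('w6')
    l=np.stack([(P[...,:2]-n)@ex[:2],(P[...,:2]-n)@ey[:2]],-1)*1000
    m=ok&(P[...,2]>.0545)&(P[...,2]<.062)&(np.hypot(l[...,0],l[...,1])<40);q=l[m]
    print('bearing',len(q),cv2.minEnclosingCircle(q.astype(np.float32)),'tilt',np.linalg.lstsq(np.c_[q,np.ones(len(q))],P[m][:,2]*1000,rcond=None)[0])
    m=ok&(P[...,2]>.080)&(P[...,2]<.094)&(np.hypot(l[...,0]+89,l[...,1])<35);print('push',m.sum(),cv2.minAreaRect(l[m].astype(np.float32)) if m.any() else '')
    cv2.imwrite('pics/w6c.png',c['img'][150:400,180:450,::-1])
print(status.state()['time'])
```

```text
[ 5.28306341e-01 -1.30713064e-04  3.56114839e-02]
True [ 5.27805683e-01 -1.21319519e-04  1.44091530e-02] [-0.48343132 -0.2884269   7.43781242]
bearing 1997 ((-1.5039645433425903, -0.7713513374328613), 27.50235939025879) tilt [1.46827533e-03 1.33972478e-03 5.66866250e+01]
push 656 ((-87.93218231201172, 0.5018501281738281), (11.645543098449707, 39.34553146362305), 1.6229965686798096)
23.2333
```

View pics/w6c.png

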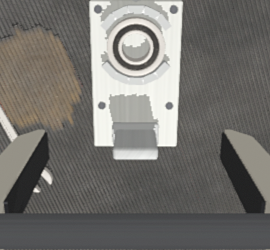

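w6: bearing at (135,45) in the crop lies inside the two jaws. Its top is at 56.7 mm, so it is level and on the nest floor. Now I'll start the push; the first 45 mm is short of the stop.

Run:
```python
from h import *
from station import ctrl,kin,status
n=np.array([.527877,-.0001]);Z=.035
at=lambda x,z:[*(n+x*ex[:2]+.0005*ey[:2]),z]
F=lambda:-np.mean([np.dot(status.state()['contact_force'],ex) for _ in range(3)])
X=lambda:np.dot(np.array(status.state()['eef_pos'])[:2]-n,ex[:2])
ctrl.move_l(at(-.125,.16),rate=.25);ctrl.close()
ctrl.move_l(at(-.125,Z),rate=.25);ctrl.sleep(.1)
f0=F();hit=ctrl.move_l(at(-.095,Z),rate=.03,contact_N=2.5);x0=X();print(hit,f0,F(),x0,status.state()['time'])
x=x0;log=[]
while hit and x<x0+.042:
    x+=.003;ctrl.move_l(at(x,Z),rate=.05);ctrl.sleep(.05)
    log.append((round((X()-x0)*1000,1),round(F()-f0,1),round(status.state()['time'],2)))
print(log)
```

```text
True -0.3088564732855443 0.040962573230397925 -0.10382262078069765 26.6667
[(np.float64(2.7), np.float64(5.2), 26.97), (np.float64(6.1), np.float64(1.4), 27.27), (np.float64(9.2), np.float64(-0.4), 27.57), (np.float64(12.2), np.float64(0.2), 27.87), (np.float64(15.1), np.float64(0.1), 28.17), (np.float64(18.1), np.float64(0.3), 28.47), (np.float64(21.1), np.float64(0.4), 28.77), (np.float64(24.1), np.float64(0.4), 29.07), (np.float64(27.1), np.float64(-0.3), 29.37), (np.float64(30.1), np.float64(0.2), 29.67), (np.float64(33.1), np.float64(-0.1), 29.97), (np.float64(36.1), np.float64(-0.4), 30.27), (np.float64(39.1), np.float64(0.7), 30.57), (np.float64(42.1), np.float64(0.5), 30.87)]
```

Run:
```python
from h import *
from station import status
n=np.array([.527877,-.0001])
c,P,ok=wrist('w7');s=status.state();print(s['eef_pos'],s['contact_force'])
l=np.stack([(P[...,:2]-n)@ex[:2],(P[...,:2]-n)@ey[:2]],-1)*1000
m=ok&(P[...,2]>.0545)&(P[...,2]<.060)&(abs(l[...,1])<30)&(abs(l[...,0])<150);q=l[m]
print(len(q),np.percentile(q,[1,50,99],0),cv2.minAreaRect(q.astype(np.float32)))
m=ok&(P[...,2]>.083)&(P[...,2]<.092)&(abs(l[...,1])<30)&(abs(l[...,0])<150);q=l[m];print(len(q),np.percentile(q,[1,50,99],0) if len(q) else '')
```

```text
[ 0.51394431 -0.06025565  0.03499974] [-0.18366564 -0.39851446  0.17311922]
7940 [[-37.89949026 -24.44680221]
 [ 45.32725176   0.15203677]
 [ 68.19183933  24.39481781]] ((19.580379486083984, 1.4485206604003906), (53.76289367675781, 121.00139617919922), 84.31041717529297)
2745 [[-5.93084483e+01 -1.87191647e+01]
 [-4.39108445e+01  5.77344478e-02]
 [-3.74743538e+01  1.90809360e+01]]
```

View pics/w7.png

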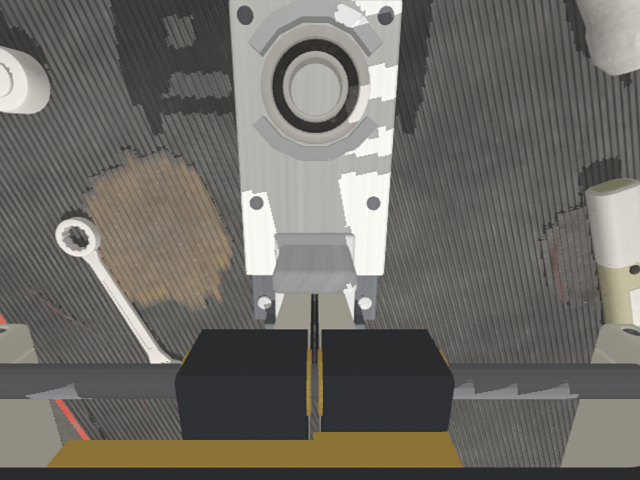

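w7: the carriage broke free and has run about 45 mm. The plate is in contact with the fingers at (314,285) and the bearing is still seated at (315,87). Now a slow continuous push with a force threshold.

Run:
```python
from h import *
from station import ctrl,kin,status
n=np.array([.527877,-.0001]);Z=.035
at=lambda x:[*(n+x*ex[:2]+.0005*ey[:2]),Z]
F=lambda:-np.mean([np.dot(status.state()['contact_force'],ex) for _ in range(3)])
X=lambda:np.dot(np.array(status.state()['eef_pos'])[:2]-n,ex[:2])
x0=-.10382
hit=ctrl.move_l(at(X()+.095),rate=.02,contact_N=10)
print(hit,(X()-x0)*1000,F(),status.state()['time']);ctrl.sleep(.2);print((X()-x0)*1000,F())
```

```text
True 88.52020319703676 0.057316992485303996 33.3833
88.21753340429419 0.1225884186223362
```

Run:
```python
from h import *
from station import ctrl,kin,status
n=np.array([.527877,-.0001]);Z=.035
at=lambda x:[*(n+x*ex[:2]+.0005*ey[:2]),Z]
F=lambda:-np.dot(status.state()['contact_force'],ex)
X=lambda:np.dot(np.array(status.state()['eef_pos'])[:2]-n,ex[:2])
x0=-.10382
for th in (5,7,10):
    hit=ctrl.move_l(at(X()+.003),rate=.012,contact_N=th)
    a=((X()-x0)*1000,F());ctrl.sleep(.1);print(th,hit,np.round(a,2),round((X()-x0)*1000,2),round(F(),2))
c,P,ok=wrist('w8')
l=np.stack([(P[...,:2]-n)@ex[:2],(P[...,:2]-n)@ey[:2]],-1)*1000
m=ok&(P[...,2]>.083)&(P[...,2]<.092)&(abs(l[...,1])<30)&(abs(l[...,0])<150);q=l[m];print(np.percentile(q,[1,50,99],0).round(1).tolist(),status.state()['time'])
```

```text
5 True [88.69  1.65] 88.64 1.14
7 True [88.88  0.33] 88.89 -0.51
10 True [89.22  1.07] 89.23 0.11
[[-14.2, -18.7], [2.4, 0.7], [8.3, 19.2]] 34.575
```

Run:
```python
from h import *
from station import ctrl,kin,status
n=np.array([.527877,-.0001]);Z=.035
at=lambda x:[*(n+x*ex[:2]+.0005*ey[:2]),Z]
F=lambda:-np.dot(status.state()['contact_force'],ex)
X=lambda:np.dot(np.array(status.state()['eef_pos'])[:2]-n,ex[:2])
x0=-.10382
for th in (11,12):
    x=X();hit=ctrl.move_l(at(x+.002),rate=.01,contact_N=th)
    a=((X()-x0)*1000,F());ctrl.sleep(.1);print(th,hit,np.round(a,2),round((X()-x0)*1000,2),round(F(),2))
def meas(w):
    c,P,ok=wrist(w);l=np.stack([(P[...,:2]-n)@ex[:2],(P[...,:2]-n)@ey[:2]],-1)*1000
    m=ok&(P[...,2]>.083)&(P[...,2]<.092)&(abs(l[...,1])<30)&(abs(l[...,0])<150);q=l[m];print(np.percentile(q,[1,50,99],0).round(1).tolist(),status.state()['time'])
meas('w9')
```

```text
11 True [89.28  0.74] 89.27 0.89
12 True [89.36  2.69] 89.38 1.9
[[-14.3, -18.8], [2.7, 1.0], [8.6, 19.0]] 35.3333
```

Run:
```python
from h import *
from station import ctrl,kin,status
n=np.array([.527877,-.0001]);Z=.035
at=lambda x:[*(n+x*ex[:2]+.0005*ey[:2]),Z]
F=lambda:-np.dot(status.state()['contact_force'],ex)
X=lambda:np.dot(np.array(status.state()['eef_pos'])[:2]-n,ex[:2])
x0=-.10382;pr=lambda *a:print(*a,round((X()-x0)*1000,2),round(F(),2))
xs=X();ctrl.move_l(at(xs-.008),rate=.03);ctrl.sleep(.2);pr('back')
pr('free',ctrl.move_l(at(xs-.004),rate=.01,contact_N=3))
ctrl.sleep(.2)
pr('touch',ctrl.move_l(at(xs+.003),rate=.01,contact_N=3))
for th in (8,11,13):
    h=ctrl.move_l(at(X()+.002),rate=.01,contact_N=th);pr(th,h)
print(status.state()['time'])
```

```text
back 81.43 -0.28
free False 85.41 0.33
touch True 89.29 2.45
8 True 89.51 -0.71
11 True 90.05 2.24
13 False 90.93 9.28
38.025
```

The free move shows no false triggers, the carriage stayed put when released, and the resistance past it rises like a spring. It is on the buffer, so I'll back off slowly, check and hand in.

Run:
```python
from h import *
from station import ctrl,kin,status
n=np.array([.527877,-.0001]);Z=.035
at=lambda x,z:[*(n+x*ex[:2]+.0005*ey[:2]),z]
X=lambda:np.dot(np.array(status.state()['eef_pos'])[:2]-n,ex[:2])
x=X();ctrl.move_l(at(x-.02,Z),rate=.02);ctrl.move_l(at(x-.02,.16),rate=.2);ctrl.sleep(.3)
c,P,ok=wrist('w10')
l=np.stack([(P[...,:2]-n)@ex[:2],(P[...,:2]-n)@ey[:2]],-1)*1000
m=ok&(P[...,2]>.083)&(P[...,2]<.092)&(abs(l[...,1])<30)&(abs(l[...,0])<60);q=l[m];print('push',cv2.minAreaRect(q.astype(np.float32)))
m=ok&(P[...,2]>.0545)&(P[...,2]<.060)&(np.hypot(l[...,0]-91,l[...,1])<32);q=l[m];print('bearing',len(q),cv2.minAreaRect(q.astype(np.float32)),np.linalg.lstsq(np.c_[q,np.ones(len(q))],P[m][:,2]*1000,rcond=None)[0])
print(status.state()['time'])
```

```text
push ((3.9314491748809814, -0.20980453491210938), (12.296504974365234, 39.39849853515625), 0.4334670305252075)
bearing 2693 ((91.05635070800781, -0.14475059509277344), (50.70683670043945, 51.113582611083984), 89.54592895507812) [-1.53467845e-03  2.52804455e-03  5.68707422e+01]
40.3583
```

View pics/w10.png

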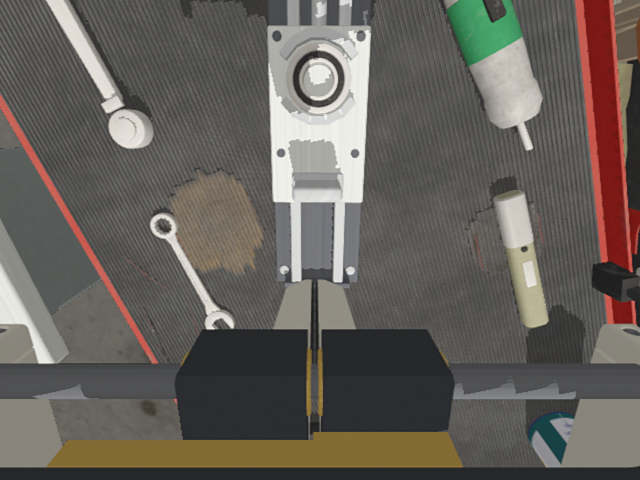

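w10: the bearing lies level in the nest at (318,77), the carriage has moved about 92 mm, and the robot is clear.

```bash
python3 -c "
from station import ctrl
print(ctrl.finish_job())"
```

```text
the job is handed in; nothing more can be done
None
```

I've handed the job in: the bearing lies flat in the nest, and the carriage broke free and ran about 92 mm to rest against the sprung stop. By the push forces, the hidden buffer is lightly pressed and not bottomed. I never went near the tape, tin or wrench, and the robot ended clear of everything at about 40 s.

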